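# Hook the second arm into the slotted upright of the lab stand and press it home

## Task

Take the loose steel bracket standing on the table, hook its two tabs into the two slots of the empty upright of the stand, then press it down until the spring button clicks and it is locked fully home, and let go. Feel for the slots gently, press no harder than needed, and do not knock the small jar on the stand's board.

Things in the scene. Friction and masses are not known exactly. Their poses are not given: they have to be found in the camera images.
- bracket_arm (a point): Centre of the loose steel bracket's arm, where to grip. Axes: x from arm tip to back plate and out along the tabs, y across, z up. It stands upright on the table, underside 20 mm below here, 0.22 kg. Arm: level bar 12 mm wide, 28 high (14 up, 14 down), from x -45 to +97 mm; its last 10 mm at -x is a tip rising 32 mm above here. The back plate's back face is at x = +105 mm.
- bracket_back (a point): On the back face's middle line, half-way up (50.5 mm above underside); same axes. Plate 40 wide, 101 high, 8 thick. Two tabs stick out +x 12.5 mm, 6 mm wide (y), one above the other: neck 8 mm high (undersides 4.5 mm below and 37.5 mm above here), leg at its end hanging 22 mm below the neck: 30 mm high in all, 6.5 mm gap to the plate, tip tapered. Recess for the spring button in the back near the foot.
- bracket_ledge (a point): Centre of the top of the bracket's press ledge, a level plate 36 mm wide (y), 34 long (x), 10 thick, sticking out to -x from the top of the back plate, flush with its top: 27 mm before the back face, 101 mm above the underside, 81 mm above and 78 mm along +x from bracket_arm. Same axes. Pressing down here with shut fingers drives the bracket home.
- post: The empty one (left or right) of two uprights 200 mm apart on a wooden board 320 x 170 x 18 mm. Origin: on the board's top, below the slotted strip's front face (the face is the plane x = 0, looking to -x at the robot); x into the upright, y along the face, z up. 52 mm wide, 160 mm high (strip to 154-182). Strip metal 5 mm thick, hollow and open behind.
- slots_middle (a point): On the empty upright's front face, half-way between its two slots if the strip were in its middle position (123.5 mm above origin); axes as the upright. Slots 10 mm wide, 33 high, from 4.5 to 37.5 mm above and below here. The strip is hand-clamped up to 14 mm higher or lower: not measured, found by feel or sight. Strip mid: the tabs pass with the bracket's underside 58.5 to 61.5 mm below here.
- home_middle (a point): On the same face, where the middle of the locked bracket's underside comes with the strip mid (40 mm above origin; shifts with the strip). Tabs enter 22 to 25 mm higher; let down, the bracket stops on the button's ramp 12 to 16 mm above home and hangs there by itself. Pressing it on takes about 10 N, until the necks stop hard on the slots' lower edges: locked.
- button (a joint): Spring button in the strip just under the lower slot, ramped on top, in m: 0 = standing fully out (7 mm); grows as it is pushed in. Pushed in about 4.5 to 6 mm while the foot of the bracket's plate rides over it, then it springs out into the plate's recess and reads about 1.5 to 3 mm: locked.
- other_post: The other upright with its twin bracket already locked (same shapes, same axes and origin as post). Leave it alone.
- jar: Small capped glass jar, 46 mm diameter, 36 mm high, loose on the stand's board between the uprights; origin at the centre of its underside.
Things that resemble listed ones, but are neither listed nor needed, are in the scene too. What is shaped like the jar but blue or pink is not meant.

How it is judged:
On the way, in this order (a step that is already met when the one before it is completed fails the run):
1. both tabs are through the slots: the bracket's back face is within 4 mm of the empty upright's front, upright and square to it (x of bracket_back in the frame of post between -0.004 and 0.003 m and y of bracket_back in the frame of post between -0.006 and 0.006 m and angle between the x axis of bracket_back and the x axis of post, either way round below 0.15 rad and angle between bracket_back's own z axis and vertical below 0.12 rad), for 0.1 s.
2. the bracket, pressed down, has pushed the spring button in by more than 4.3 mm (value of joint button above 0.0043 m and x of bracket_back in the frame of post above -0.004 m).
At the end, for the whole second after the job is handed in: Bracket locked on the empty upright: back face within 4 mm of the front and 6 mm of the middle line, square within 0.12 rad, upright within 0.1 rad, half-way point 74 to 106 mm above the foot, spring button out in the recess (0.8 to 3.4 mm), all at rest (x of bracket_back in the frame of post between -0.004 and 0.003 m and y of bracket_back in the frame of post between -0.006 and 0.006 m and z of bracket_back in the frame of post between 0.074 and 0.106 m and value of joint button between 0.0008 and 0.0034 m and angle between the x axis of bracket_back and the x axis of post, either way round below 0.12 rad and angle between bracket_back's own z axis and vertical below 0.1 rad and linear speed of jar below 0.02 m/s and velocity of joint button below 0.01 m/s); the robot touches nothing.
It fails at once if the bracket is forced against the empty upright with more than 35 N (contact force between bracket and post above 35 N).
It fails at once if the jar on the stand's board is knocked (moved more than 20 mm) (distance of jar from where it was at the start of the episode above 0.02 m).
It fails at once if the other upright or its bracket is pressed with more than 15 N by the arm or fingers (contact force between any of the arm, the fingers and other_post above 15 N).
It also fails if it takes over 72 s, if anything falls off the work surface, if the arm or the gripper's body presses on something with over 40 N, if the wrist force passes 120 N, or if a joint passes its speed limit or range.

## Robot

A 6-joint arm with a two-finger parallel gripper is mounted at the origin on the work surface. World frame = base frame: x ahead of the robot, y to its left, z up, the work surface at z = 0. Lengths are in m, angles in rad, forces in N, time in s.
With the tool pointing down it reaches from about 0.3 to 0.85 m from the base axis. Payload 4.2 kg.
Tool frame: the origin (TCP) lies between the finger pads; the fingertips stand 11 mm ahead of it and the grasp point (between the pads) lies 8 mm behind it; z points along the fingers, y is the direction in which the jaws open and shut (so a half turn about z gives the same grasp; the last joint's range is limited). The gripper opens to 91 mm and grips with 3 to 60 N. Pads are 32 mm wide; open, the fingers measure 118 mm over their backs; the gripper's body (76 mm by 178 mm) begins 60 mm behind the grasp point.
Start: joints at [1.129, 0.32, 1.565, -0, 1.257, -0.02], TCP at [0.235, 0.525, 0.225] pointing down, gripper open.
Joint ranges: [-3.11, 3.11], [-0.84, 2.01], [0.21, 2.61], [-1.34, 4.49], [0.05, 2.63], [-2.56, 2.56]. Speed limits (rad/s): [2.57, 2.57, 3.14, 3.14, 3.14, 3.14].

## Interface

Orientations are given as a rotation vector (axis times angle).
In Python, from cell import get_state, capture, close_job gives the robot as it stands. The module is installed in compiled form; this text tells all that it offers.
- The arm moves only by the shell command python3 -m jog 'ROWS' [FORCE]. ROWS is JSON, a list of rows, each a list of 3 entries, a list of its own where there are three numbers: the gripper's target within -1 to 1 (fully open at 1, half-way at 0, shut at -1), then the shift along the tool's x, y, z in mm, then the turn, a rotation vector about the tool's x, y, z in degrees. In form: [[jaw, [dx, dy, dz], [wx, wy, wz]], ...]. A call has exactly 10 rows; each row is the pose to reach, as a shift and turn from the pose measured when the call began, along the tool's axes at that moment; what a row does not reach only later rows make up. A row lasts 1/12 s, in which the tool goes at most 41.7 mm and 7.16 degrees, less where a joint would pass 70% of its speed; a pose out of reach is approached as far as the arm can. A call with a gripper value outside its range is refused whole. The fingers move at their own pace and stop on an object; FORCE is the grip in N (left out, the last holds). Time passes only in rows, so rows that repeat a pose let the fingers close, or fill a call up. It gives the time, the measured TCP pose, the force and the opening at its end, in the units of the state.
- get_state(): the state, without advancing time (a new reading comes with each control period).
- capture(name): name is "scene" or "top"; returns a dict with "image" (480x640x3 uint8, red, green, blue), "intrinsics" (3x3 intrinsics, pixels), "origin" and "attitude" of the camera in the world. Camera axes: x right, y up, looking along -z (the intrinsics and any distortion apply to the point x, -y, -z); pixel columns grow to the right and rows downward; lengths in m; the calibration is good to about 2 mm. A picture is of the moment at which its call begins. There is no depth.
- close_job(): hands the job in, once; it reports no verdict.
The state is a dict: "clock": time; "joints": joint angles; "joint_velocities": joint speeds; "tau": joint torques, N m; "tcp_pos": TCP position; "tcp_rot": TCP orientation; "ft_force": force on the tool from outside, world axes, zero at the start; "torque": the same for the moment, N m; "gripper_width": finger opening in m.
Only numpy, scipy, OpenCV 4.12 (cv2) and the standard library are available. Lean on these libraries where they do the work, as an engineer would, in place of code of your own. Each camera call takes 0.05 s, during which the arm holds its last target. There are 200 camera calls.

## Working session

There is one attempt and no reset: what is moved stays moved. The work goes in short steps, Python scripts to look and compute and a shell command to move; the robot and the scene stay as the last step left them, time stands still between calls to the robot, and variables do not carry over. Pictures are saved under pics/ and viewed, about 8 in all and at most 12, crops included, and the job is handed in when it is done.

```bash
mkdir -p pics; ls
cat > h.py <<'E'
import numpy as np, cv2
from scipy.spatial.transform import Rotation as R
from cell import get_state, capture
def cap(n):
    c=capture(n); return c
def Rm(a):
    a=np.array(a); 
    return a if a.shape==(3,3) else R.from_rotvec(a).as_matrix()
def ray(c,u,v):
    K=np.array(c["intrinsics"]); d=np.array([(u-K[0,2])/K[0,0],-(v-K[1,2])/K[1,1],-1.])
    return np.array(c["origin"]), Rm(c["attitude"])@d
def plane(c,u,v,z):
    o,d=ray(c,u,v); return o+d*(z-o[2])/d[2]
def proj(c,p):
    K=np.array(c["intrinsics"]); q=Rm(c["attitude"]).T@(np.array(p)-np.array(c["origin"]))
    return K[0,0]*q[0]/-q[2]+K[0,2], K[1,1]*-q[1]/-q[2]+K[1,2]
E
python3 - <<'E'
from h import *
import pickle
for n in("scene","top"):
    c=cap(n); cv2.imwrite(f"pics/{n}0.png",c["image"][:,:,::-1]); pickle.dump(c,open(n+"0.pkl","wb"))
    print({k:v for k,v in c.items() if k!="image"})
print(get_state())
E
```

```text
pics
{'intrinsics': array([[577.91847535,   0.        , 312.650375  ],
       [  0.        , 577.91847535, 246.82438496],
       [  0.        ,   0.        ,   1.        ]]), 'origin': array([ 1.04985218, -0.47187278,  1.04747366]), 'attitude': array([0.56242586, 0.25734987, 0.78630329])}
{'intrinsics': array([[487.51803226,   0.        , 328.21384491],
       [  0.        , 487.51803226, 239.04090636],
       [  0.        ,   0.        ,   1.        ]]), 'origin': array([ 0.45091955, -0.01845022,  1.13242756]), 'attitude': array([ 0.09098869, -0.06848477, -1.56874642])}
{'clock': 0.1, 'joints': array([ 1.12900972e+00,  3.20246680e-01,  1.56557137e+00,  1.96857017e-06,
        1.25738960e+00, -2.00012947e-02]), 'joint_velocities': array([ 0.00049273, -0.00141122, -0.00411815, -0.00077694,  0.00111907,
       -0.00183275]), 'tau': array([ 3.10062014e-04, -4.13332379e+01, -2.32510239e+01,  7.27769919e-02,
        4.22813545e-02, -3.38178313e-05]), 'tcp_pos': array([0.23521101, 0.52421025, 0.22418802]), 'tcp_rot': array([-6.57561565e-01, -3.07162458e+00,  2.46854718e-03]), 'ft_force': array([-0.07465164,  0.77192989, -0.65498837]), 'torque': array([-0.03248834,  0.02138552, -0.0126922 ]), 'gripper_width': 0.0909999248142475}
```

View pics/scene0.png

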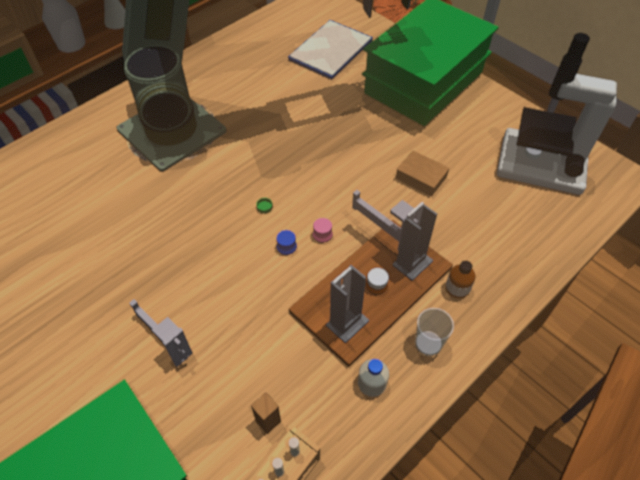

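View pics/top0.png

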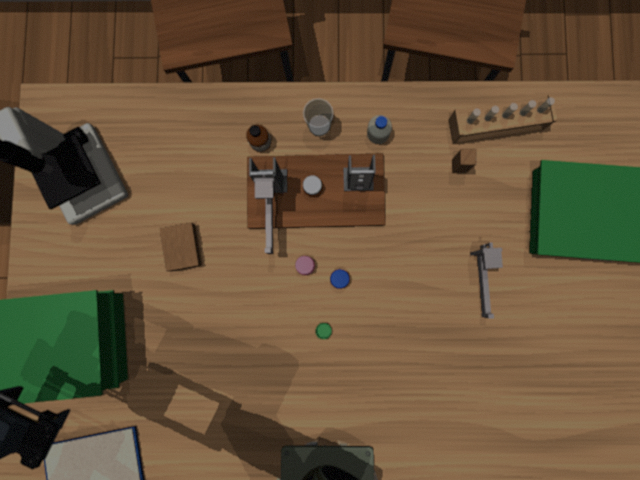

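The scene shows the loose bracket at about (165,335), the empty upright at (347,300) and the twin at (415,240). In the top view they are at (487,280), (360,175) and (265,180), with the jar at (312,186). Next I'll zoom in.

Run:
```python
import pickle,cv2,numpy as np
t=pickle.load(open("top0.pkl","rb"))["image"][:,:,::-1]; s=pickle.load(open("scene0.pkl","rb"))["image"][:,:,::-1]
def cr(im,x,y,w,h,k):
    o=cv2.resize(im[y:y+h,x:x+w],None,fx=k,fy=k,interpolation=cv2.INTER_CUBIC)
    for i in range(0,w,10):
        cv2.line(o,(i*k,0),(i*k,6 if i%50 else 14),(0,255,255),1)
        if (x+i)%20==0: cv2.putText(o,str(x+i),(i*k,14),0,.35,(0,255,255),1)
    for i in range(0,h,10):
        cv2.line(o,(0,i*k),(6,i*k),(0,255,255),1)
        if (y+i)%20==0: cv2.putText(o,str(y+i),(6,i*k+4),0,.35,(0,255,255),1)
    return np.clip(o.astype(float)*1.5,0,255).astype(np.uint8)
a=np.hstack([cr(t,460,230,50,100,6),cr(s,120,290,80,100,6)[:600,:480]])
cv2.imwrite("pics/br.png",a)
b=np.vstack([cr(t,240,145,160,50,5),np.hstack([cr(s,300,250,80,70,5)]*2)[:, :800]])
b[250:,400:]=cr(t,330,145,80,70,5)
cv2.imwrite("pics/st.png",b)
```

```text
(no output)
```

View pics/br.png

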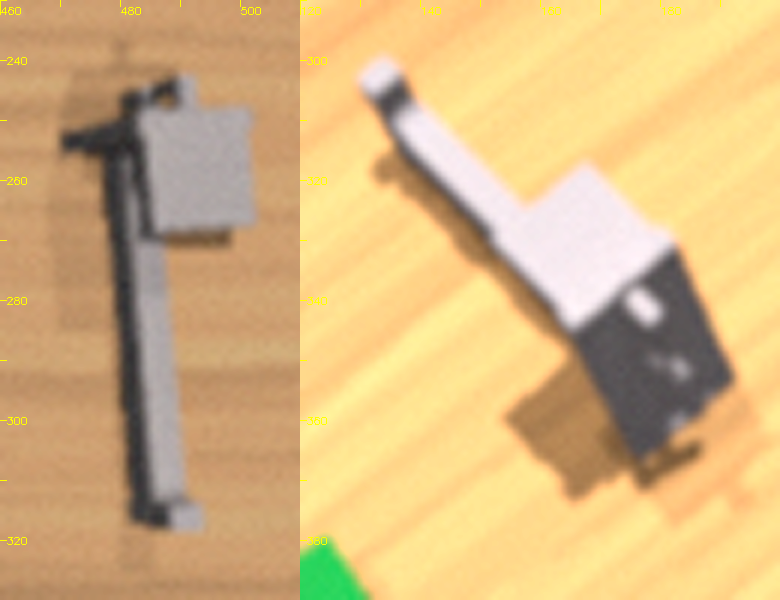

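View pics/st.png

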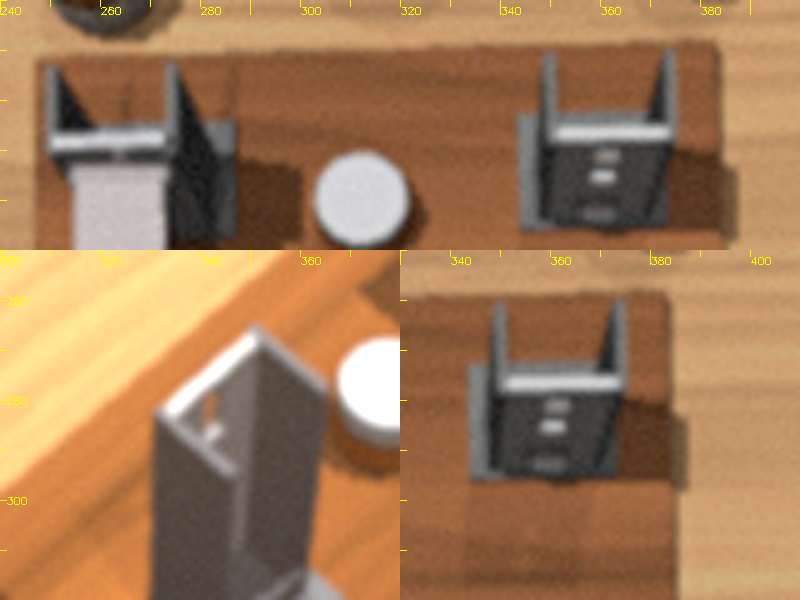

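```bash
cat >> h.py <<'E'
def tri(c1,p1,c2,p2):
    o1,d1=ray(c1,*p1);o2,d2=ray(c2,*p2)
    d1/=np.linalg.norm(d1);d2/=np.linalg.norm(d2)
    t=np.linalg.lstsq(np.c_[d1,-d2],o2-o1,rcond=None)[0]
    a,b=o1+d1*t[0],o2+d2*t[1]; return (a+b)/2,np.linalg.norm(a-b)
E
python3 - <<'E'
from h import *
import pickle
np.set_printoptions(precision=4,suppress=True)
t=pickle.load(open("top0.pkl","rb"));s=pickle.load(open("scene0.pkl","rb"))
print("board",[plane(t,u,v,.018)[:2] for u,v in [(247,157),(383,153.5),(385,226),(248,228)]])
print("strip L",tri(t,(350.4,173.2),s,(351,265.4)),"R",tri(t,(374.4,173.0),s,(332,282.4)))
for z in (.18,.186,.192): print(z,[plane(t,*p,z)[:2] for p in [(350.4,173.2),(374.4,173.)]])
print("twin strip", [plane(t,*p,.186)[:2] for p in [(249.8,175.3),(273.2,175.2)]])
print("ledge",[plane(t,u,v,.101)[:2] for u,v in [(483.3,248.3),(502,248),(502.3,267.5),(485.8,268.7)]])
print("ledge sc",[plane(s,120+(u-300)/6,290+v/6,.101)[:2] for u,v in [(585,163),(680,243),(575,333),(492,237)]])
# arm centreline at z .034, top view
print("arm",[plane(t,460+u/6,230+v/6,.034)[:2] for u,v in [(152,300),(168,480),(135,300),(165,300),(150,480),(184,480)]])
print("arm tip z.052",[plane(t,460+u/6,230+v/6,.052)[:2] for u,v in [(168,500),(200,500),(204,530),(170,530)]])
print("jar",plane(t,312.5,185.5,.054)[:2])
print("tooltest", Rm(get_state()["tcp_rot"]))
E
```

```text
board [array([0.7578, 0.1882]), array([ 0.7653, -0.1301]), array([ 0.5946, -0.133 ]), array([0.5901, 0.1829])]
strip L (array([ 0.6816, -0.0481,  0.1746]), np.float64(0.00198592900636236)) R (array([ 0.6824, -0.0963,  0.1721]), np.float64(0.0018320311462996866))
0.18 [array([ 0.6797, -0.0487]), array([ 0.68  , -0.0964])]
0.186 [array([ 0.6782, -0.0485]), array([ 0.6785, -0.0959])]
0.192 [array([ 0.6768, -0.0483]), array([ 0.6771, -0.0954])]
twin strip [array([0.6744, 0.1508]), array([0.6745, 0.1044])]
ledge [array([ 0.5363, -0.3314]), array([ 0.5369, -0.3707]), array([ 0.4958, -0.3699]), array([ 0.4932, -0.3353])]
ledge sc [array([ 0.4972, -0.3358]), array([ 0.5395, -0.3307]), array([ 0.542, -0.371]), array([ 0.4984, -0.3709])]
arm [array([ 0.4707, -0.354 ]), array([ 0.4043, -0.3578]), array([ 0.4707, -0.3477]), array([ 0.4707, -0.3588]), array([ 0.4043, -0.3512]), array([ 0.4043, -0.3637])]
arm tip z.052 [array([ 0.3979, -0.3521]), array([ 0.3979, -0.3636]), array([ 0.3871, -0.3647]), array([ 0.3871, -0.3524])]
jar [0.6819 0.0326]
tooltest [[-0.9124  0.4094 -0.0007]
 [ 0.4094  0.9124 -0.0015]
 [ 0.     -0.0016 -1.    ]]
```

Run:
```python
from h import *
import pickle
np.set_printoptions(precision=1,suppress=True)
t=pickle.load(open("top0.pkl","rb"));s=pickle.load(open("scene0.pkl","rb"))
for off in (-14,-7,0,7,14):
    z0=.018+.1235+off*1e-3
    print(off,"strip top",np.array(proj(t,(.681,-.072,.186+off*1e-3))),"slots U top/bot, L top/bot, button", np.array([proj(t,(.681,-.0722,z0+d))[1] for d in(.0375,.0045,-.0045,-.0375,-.045)]), "foot",np.array(proj(t,(.681,-.0722,.018))))
    print("  scene backface U top,bot L top", np.array([proj(s,(.686,-.0722,z0+d)) for d in(.0375,.0045,-.0045,-.0375)]).ravel())
# intensity column profile through slots
g=t["image"].mean(2)
for r in range(166,200): print(r,g[r,352:373].astype(int))
```

```text
-14 strip top [361.9 173.5] slots U top/bot, L top/bot, button [174.3 178.  178.9 182.3 183.1] foot [358.4 189.1]
  scene backface U top,bot L top [342.5 277.7 342.  287.1 341.8 289.6 341.3 298.4]
-7 strip top [362.1 172.6] slots U top/bot, L top/bot, button [173.5 177.2 178.2 181.6 182.4] foot [358.4 189.1]
  scene backface U top,bot L top [342.6 275.7 342.1 285.2 341.9 287.7 341.4 296.6]
0 strip top [362.3 171.8] slots U top/bot, L top/bot, button [172.6 176.4 177.4 180.9 181.7] foot [358.4 189.1]
  scene backface U top,bot L top [342.7 273.6 342.2 283.2 342.1 285.7 341.5 294.7]
7 strip top [362.5 170.9] slots U top/bot, L top/bot, button [171.8 175.6 176.7 180.2 181. ] foot [358.4 189.1]
  scene backface U top,bot L top [342.9 271.5 342.3 281.2 342.2 283.8 341.7 292.9]
14 strip top [362.7 170.1] slots U top/bot, L top/bot, button [170.9 174.9 175.9 179.5 180.2] foot [358.4 189.1]
  scene backface U top,bot L top [343.  269.4 342.4 279.2 342.3 281.8 341.8 291. ]
166 [62 64 67 70 66 66 66 69 68 67 67 68 67 69 66 67 63 49 32 26 39]
167 [69 72 77 74 73 75 75 76 73 74 77 73 73 72 74 74
[... 1634 characters left out ...]
 38 38 41]
190 [42 42 45 40 43 39 38 32 34 31 29 30 31 32 33 34 35 38 38 41 38]
191 [55 55 55 58 56 55 51 48 39 34 36 34 35 42 52 54 57 57 58 57 58]
192 [63 63 69 66 68 67 67 63 56 51 53 54 56 59 63 67 65 67 74 71 74]
193 [68 68 65 69 65 68 64 67 67 65 67 66 65 67 70 69 69 77 76 75 75]
194 [68 67 68 66 69 70 69 65 66 67 67 68 69 65 68 69 70 73 77 73 73]
195 [69 69 69 66 66 65 69 65 66 67 67 70 65 71 67 69 69 74 73 74 72]
196 [66 69 67 69 67 68 70 65 66 69 66 68 67 68 67 66 69 73 76 72 74]
197 [67 67 68 69 68 66 68 66 68 65 66 67 68 65 63 66 71 74 72 72 74]
198 [70 66 68 66 65 65 68 66 66 65 65 65 63 64 65 70 71 73 73 73 70]
199 [65 68 65 66 64 67 65 66 65 66 62 64 65 66 66 68 71 73 71 71 71]
```

Run:
```python
from h import *
import pickle
np.set_printoptions(precision=4,suppress=True)
t=pickle.load(open("top0.pkl","rb"));s=pickle.load(open("scene0.pkl","rb"))
f=lambda u,v:(120+(u-300)/6,290+v/6)
for a,b in [((483.3,248.3),(680,243)),((502,248),(575,333)) ,((502.3,267.5),(492,237)),((485.8,268.7),(585,163))]:
    pass
# correct pairing: scene right corner=back-left? print both candidates
T={"BL":(483.3,248.3),"BR":(502,248),"FR":(502.3,267.5),"FL":(485.8,268.7)}
S={"BL":f(680,243),"BR":f(575,333),"FR":f(492,237),"FL":f(585,163)}
for k in T: print(k,*tri(t,T[k],s,S[k]))
# jar top centre
m=(s["image"][255:300,360:400].min(2)>150).astype(np.uint8)
print("jar scene",cv2.minEnclosingCircle(np.argwhere(m)[:,::-1].astype(np.float32)))
m2=(t["image"][165:205,295:330].min(2)>130).astype(np.uint8)
a=cv2.moments(m);b=cv2.moments(m2); 
p=(360+a['m10']/a['m00'],255+a['m01']/a['m00']);q=(295+b['m10']/b['m00'],165+b['m01']/b['m00'])
print(p,q,tri(t,q,s,p))
```

```text
BL [ 0.5372 -0.3312  0.0982] 0.002342926393500429
BR [ 0.5381 -0.3714  0.0956] 0.0026776872192595573
FR [ 0.4961 -0.3708  0.0975] 0.000728379355901316
FL [ 0.4939 -0.3359  0.0965] 0.0018329342915037652
jar scene ((17.5, 21.5), 9.823541641235352)
(377.52059925093636, 276.2322097378277) (311.62264150943395, 184.26415094339623) (array([0.6852, 0.0342, 0.0497]), np.float64(0.001427051572354569))
```

```bash
cat >> h.py <<'E'
def goal(p,yaw,pitch=0):
    s=get_state(); M=Rm(s["tcp_rot"]); c,n=np.cos(yaw),np.sin(yaw)
    G=np.array([[c,n,0],[n,-c,0],[0,0,-1]])
    print("t",round(s["clock"],2),"tcp",(np.array(s["tcp_pos"])*1e3).round(1),"yaw",np.arctan2(M[1,0],M[0,0]).round(4),"F",np.round(s["ft_force"],1),"w",round(s["gripper_width"]*1e3,1))
    print("shift",(M.T@(np.array(p)-s["tcp_pos"])*1e3).round(1),"turn",np.degrees(R.from_matrix(M.T@G).as_rotvec()).round(2))
E
python3 -c "
from h import *
goal((.434,-.356,.12),.047)"
```

```text
t 0.1 tcp [235.2 524.2 224.2] yaw 2.7198 F [-0.1  0.8 -0.7] w 91.0
shift [-541.7 -721.5  105.3] turn [-3.0000e-02  1.2000e-01  1.5314e+02]
```

```bash
python3 -m jog '[[1,[-24,-32,0],[0,0,7]],[1,[-48,-64,0],[0,0,14]],[1,[-72,-96,0],[0,0,21]],[1,[-96,-128,0],[0,0,28]],[1,[-120,-160,0],[0,0,35]],[1,[-144,-192,0],[0,0,42]],[1,[-168,-224,0],[0,0,49]],[1,[-192,-256,0],[0,0,56]],[1,[-216,-288,0],[0,0,63]],[1,[-240,-320,0],[0,0,70]]]' 20; python3 -c "
from h import *
goal((.434,-.356,.12),.047)"
```

```text
clock: 0.93
tcp_pos: [0.3228, 0.1322, 0.2246]
tcp_rot: [2.306, 2.133, -0.002]
ft_force: [1.7, -0.0, -0.4]
gripper_width: 0.0913
t 0.93 tcp [322.8 132.2 224.6] yaw 1.4929 F [ 1.7 -0.  -0.4] w 91.3
shift [-477.9  148.9  105.3] turn [4.000e-02 9.000e-02 8.285e+01]
```

```bash
python3 -m jog '[[1,[-38,12,5],[0,0,7]],[1,[-76,24,10],[0,0,14]],[1,[-114,36,15],[0,0,21]],[1,[-152,48,20],[0,0,28]],[1,[-190,60,25],[0,0,35]],[1,[-228,72,30],[0,0,42]],[1,[-266,84,30],[0,0,49]],[1,[-304,96,30],[0,0,56]],[1,[-342,108,30],[0,0,63]],[1,[-380,118,30],[0,0,70]]]' ; python3 -c "
from h import *
goal((.434,-.356,.12),.047)"
```

```text
clock: 1.77
tcp_pos: [0.4108, -0.258, 0.1948]
tcp_rot: [3.113, 0.414, -0.001]
ft_force: [1.8, 1.2, 0.8]
gripper_width: 0.0916
t 1.77 tcp [ 410.8 -258.   194.8] yaw 0.2643 F [1.8 1.2 0.8] w 91.6
shift [ -3.1 100.6  74.9] turn [ 0.05  0.05 12.45]
```

```bash
python3 -m jog '[[1,[-1,30,20],[0,0,6]],[1,[-3,65,40],[0,0,12.5]],[1,[-3,101,75],[0,0,12.5]],[1,[-3,101,75],[0,0,12.5]],[1,[-3,101,100],[0,0,12.5]],[0.3,[-3,101,120],[0,0,12.5]],[0,[-3,101,120],[0,0,12.5]],[0,[-3,101,120],[0,0,12.5]],[0,[-3,101,120],[0,0,12.5]],[-0.2,[-3,101,120],[0,0,12.5]]]'
python3 - <<'E'
from h import *
goal((.434,-.356,.018),.047)
c=cap("top");im=c["image"][220:340,420:540,::-1]
cv2.imwrite("pics/g.png",cv2.resize(im,None,fx=5,fy=5,interpolation=cv2.INTER_CUBIC))
E
```

```text
clock: 2.6
tcp_pos: [0.435, -0.3568, 0.0766]
tcp_rot: [3.138, 0.073, 0.002]
ft_force: [0.6, -0.3, 0.4]
gripper_width: 0.061
t 2.6 tcp [ 435.  -356.8   76.6] yaw 0.0466 F [ 0.6 -0.3  0.4] w 61.0
shift [-1.1 -1.  58.6] turn [ 0.18 -0.08 -0.02]
```

View pics/g.png

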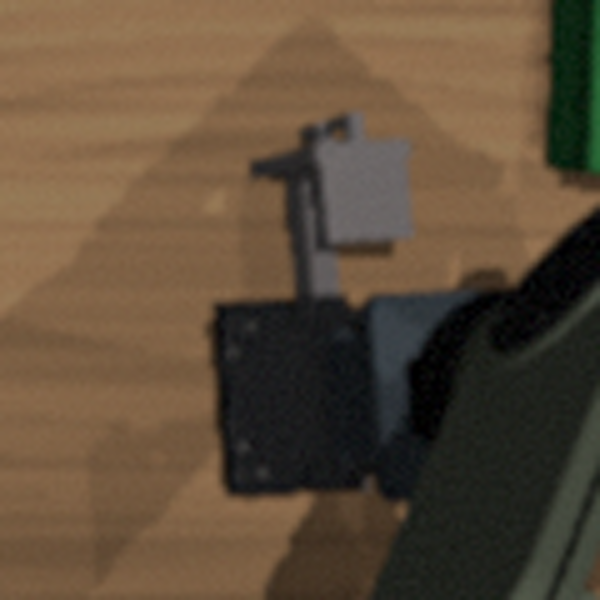

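The gripper body (crop 220–380, 300–490) sits square over the arm, and the bracket hasn't moved. Descend and grip.

```bash
python3 -m jog '[[-0.1,[-1,-1,15],[0,0,0]],[-0.1,[-1,-1,30],[0,0,0]],[-0.1,[-1,-1,45],[0,0,0]],[-0.1,[-1,-1,57],[0,0,0]],[-0.1,[-1,-1,58],[0,0,0]],[-1,[-1,-1,58],[0,0,0]],[-1,[-1,-1,58],[0,0,0]],[-1,[-1,-1,58],[0,0,0]],[-1,[-1,-1,58],[0,0,0]],[-1,[-1,-1,58],[0,0,0]]]' 35;  python3 -m jog '[[-1,[0,0,0],[0,0,0]],[-1,[0,0,0],[0,0,0]],[-1,[0,0,-2],[0,0,0]],[-1,[0,0,-10],[0,0,0]],[-1,[0,0,-20],[0,0,0]],[-1,[0,0,-40],[0,0,0]],[-1,[0,0,-60],[0,0,0]],[-1,[0,0,-80],[0,0,0]],[-1,[0,0,-100],[0,0,0]],[-1,[0,0,-110],[0,0,0]]]' 35
python3 - <<'E'
from h import *
goal((.52,-.08,.13),.0195)
c=cap("scene");cv2.imwrite("pics/g2.png",c["image"][:,:,::-1])
E
```

```text
clock: 3.48
tcp_pos: [0.4344, -0.3561, 0.0194]
tcp_rot: [3.137, 0.073, 0.004]
ft_force: [0.2, 1.5, 4.2]
gripper_width: 0.0117
clock: 4.32
tcp_pos: [0.4351, -0.3566, 0.1329]
tcp_rot: [3.134, 0.073, 0.01]
ft_force: [0.2, 0.1, -1.2]
gripper_width: 0.0119
t 4.32 tcp [ 435.1 -356.6  132.9] yaw 0.0467 F [ 0.2  0.1 -1.2] w 11.9
shift [  97.7 -272.3    1.5] turn [ 0.4  -0.36  1.56]
```

View pics/g2.png

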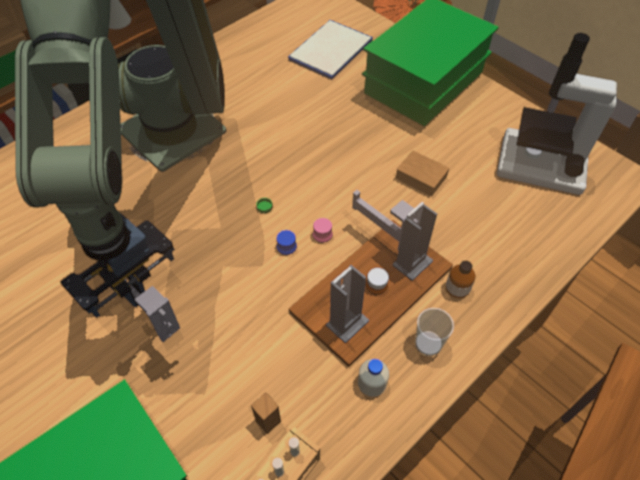

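The bracket is held clear of the table (plate at about (160,315)), and the stand is untouched. Move to the front of the upright.

```bash
python3 -m jog '[[-1,[10,-30,0],[0,0,0]],[-1,[20,-60,0],[0,0,0]],[-1,[30,-90,0],[0,0,0]],[-1,[40,-120,0],[0,0,0]],[-1,[50,-150,0],[0,0,1]],[-1,[60,-180,0],[0,0,1.6]],[-1,[70,-210,0],[0,0,1.6]],[-1,[80,-240,0],[0,0,1.6]],[-1,[90,-265,0],[0,0,1.6]],[-1,[98,-275,0],[0.4,-0.3,1.6]]]' 45
python3 - <<'E'
from h import *
goal((.546,-.0748,.093),.0195)
E
```

```text
clock: 5.2
tcp_pos: [0.5201, -0.0745, 0.1316]
tcp_rot: [-3.141, -0.034, -0.001]
ft_force: [-1.1, 0.4, -2.2]
gripper_width: 0.0116
t 5.2 tcp [520.1 -74.5 131.6] yaw 0.0215 F [-1.1  0.4 -2.2] w 11.6
shift [25.9  0.9 38.6] turn [-0.01 -0.04  0.12]
```

```bash
python3 -m jog '[[-1,[6,0,8],[0,0,0]],[-1,[12,1,16],[0,0,0]],[-1,[18,1,24],[0,0,0]],[-1,[24,1,32],[0,0,0.1]],[-1,[26,1,38.6],[0,0,0.1]],[-1,[26,1,38.6],[0,0,0.1]],[-1,[26,1,38.6],[0,0,0.1]],[-1,[26,1,38.6],[0,0,0.1]],[-1,[26,1,38.6],[0,0,0.1]],[-1,[26,1,38.6],[0,0,0.1]]]'
python3 - <<'E'
from h import *
goal((.546,-.0748,.093),.0195)
def cr(im,x,y,w,h,k):
    o=cv2.resize(im[y:y+h,x:x+w,::-1],None,fx=k,fy=k,interpolation=cv2.INTER_CUBIC)
    for i in range(0,w,10):
        cv2.line(o,(i*k,0),(i*k,8),(0,255,255),1); cv2.putText(o,str(x+i),(i*k,18),0,.35,(0,255,255),1)
    for i in range(0,h,10):
        cv2.line(o,(0,i*k),(8,i*k),(0,255,255),1); cv2.putText(o,str(y+i),(9,i*k+4),0,.35,(0,255,255),1)
    return np.clip(o*1.5,0,255).astype(np.uint8)
import pickle
t=cap("top");s=cap("scene");pickle.dump((t,s),open("n1.pkl","wb"))
cv2.imwrite("pics/n1.png",np.hstack([cr(t["image"],335,150,50,75,8),cr(s["image"],300,235,50,75,8)]))
E
```

```text
clock: 6.03
tcp_pos: [0.5462, -0.0751, 0.0936]
tcp_rot: [3.141, 0.031, 0.002]
ft_force: [0.3, 0.1, -1.9]
gripper_width: 0.0115
t 6.03 tcp [546.2 -75.1  93.6] yaw 0.0196 F [ 0.3  0.1 -1.9] w 11.5
shift [-0.2 -0.3  0.6] turn [ 0.   -0.09  0.01]
```

View pics/n1.png

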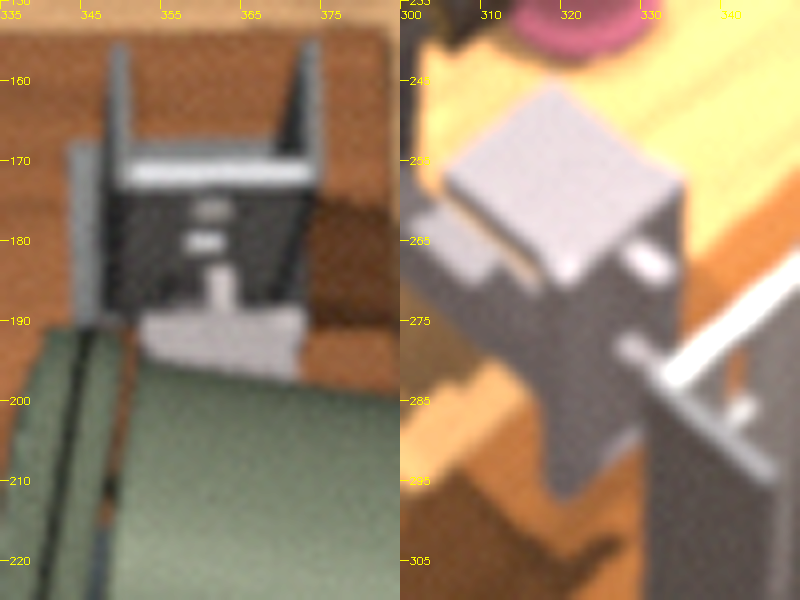

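Run:
```python
from h import *
import pickle
np.set_printoptions(precision=4,suppress=True)
t,s=pickle.load(open("n1.pkl","rb"))
g=t["image"].mean(2)
print("ledge BL",tri(t,(352.6,188.7),s,(335.4,257.8)),"BR",tri(t,(372.9,188.9),s,(320.6,270.6)))
print("strip L",tri(t,(350.3,173.2),s,(350.5,265.2)),"R",tri(t,(374.4,173.0),s,(333,283.2)))
for n,p,z in [("plate top",(362.75,188.8),.1752),("tab end",(362.8,183.2),.170),("strip",(362.4,173.1),.178)]: print(n,plane(t,*p,z))
# slot y via face plane x=.6803
for r,c in((176,361.1),(180,360.1)):
    o,d=ray(t,c,r); print("slot",o+d*(.6803-o[0])/d[0])
for r in (185,186,191,192): print(r,g[r,349:377].astype(int))
for r in (171,172,175,176,179,180): print(r,g[r,347:379].astype(int))
```

```text
ledge BL (array([ 0.6498, -0.0538,  0.1709]), np.float64(0.0011614306851581682)) BR (array([ 0.6503, -0.0933,  0.1708]), np.float64(0.0016477437719755027))
strip L (array([ 0.6812, -0.0483,  0.1751]), np.float64(0.0009999999618612017)) R (array([ 0.6835, -0.0959,  0.1699]), np.float64(0.003393933712912032))
plate top [ 0.6491 -0.0734  0.1752]
tab end [ 0.6616 -0.0738  0.17  ]
strip [ 0.6803 -0.0727  0.178 ]
slot [ 0.6803 -0.0714  0.1528]
slot [ 0.6803 -0.0713  0.116 ]
185 [ 25  35  45  39  42  38  31  30  35  39  41  65 107 130 121  83  49  43
  43  39  32  32  38  45  43  46  42  46]
186 [ 30  38  41  44  37  40  30  33  42  41  43  65 105 130 119  81  45  38
  41  33  26  31  44  47  46  44  44  45]
191 [ 49  46  50  79 109 117 115 117 118 120 119 113 114 117 115 118 116 117
 116 115 118 119 116 102  69  49  50  56]
192 [ 48  46  56  75 104 116 115 116 119 116 117 116 114 117 116 115 116 115
 115 115 115 117 112  92  72  65  67  68]
171 [ 65  47  72  99 122 147 152 151 149 148 151 150 151 148 150 147 150 150
 148 149 149 150 148 150 149 142 123  95  81  77  74  73]
172 [ 59  43  65  91 113 127 135 132 133 134 131 132 134 128 124 123 124 123
 126 126 128 124 126 125 123 118 102  84  76  77  73  72]
175 [55 31 25 32 36 43 42 43 43 42 46 53 70 88 91 90 75 50 44 43 44 43 44 43
 44 37 28 28 33 41 38 44]
176 [53 29 27 30 38 47 45 49 43 46 46 57 77 92 95 91 78 55 39 42 46 47 47 44
 44 33 28 36 35 34 36 38]
179 [ 50  30  25  33  43  48  47  44  45  45  55  81 109 108 108  93  57  43
  45  44  45  45  45  43  34  30  38  41  41  41  43  40]
180 [ 50  29  23  34  46  47  44  45  44  45  57  91 120 127 126 105  63  41
  46  48  48  43  45  40  29  33  37  41  44  42  43  45]
```

```bash
python3 -m jog '[[-1,[3,-1,1],[0,0,0]],[-1,[6,-1,2],[0,0,0]],[-1,[9,-1,2],[0,0,0]],[-1,[12,-1,2],[0,0,0]],[-1,[14,-1,2],[0,0,0]],[-1,[16,-1,2],[0,0,0]],[-1,[17.5,-1,2],[0,0,0]],[-1,[19,-1,2],[0,0,0]],[-1,[20,-1,2],[0,0,0]],[-1,[20,-1,2],[0,0,0]]]'
python3 - <<'E'
from h import *
goal((.576,-.0738,.0919),.0195)
E
```

```text
clock: 6.97
tcp_pos: [0.5664, -0.0736, 0.0915]
tcp_rot: [3.141, 0.031, 0.003]
ft_force: [0.1, -0.5, -2.6]
gripper_width: 0.0116
t 6.97 tcp [566.4 -73.6  91.5] yaw 0.0198 F [ 0.1 -0.5 -2.6] w 11.6
shift [ 9.6  0.4 -0.4] turn [ 0.   -0.09  0.02]
```

```bash
python3 -m jog '[[-1,[0.4,0,0],[0,0,0]],[-1,[0.8,0,0],[0,0,0]],[-1,[1.2,0,0],[0,0,0]],[-1,[1.6,0,0],[0,0,0]],[-1,[2,0,0],[0,0,0]],[-1,[2.3,0,0],[0,0,0]],[-1,[2.6,0,0],[0,0,0]],[-1,[3,0,0],[0,0,0]],[-1,[3,0,0],[0,0,0]],[-1,[3,0,0],[0,0,0]]]'
```

```text
clock: 7.8
tcp_pos: [0.5694, -0.0735, 0.0915]
tcp_rot: [-3.141, -0.031, -0.002]
ft_force: [-0.0, 0.1, -1.6]
gripper_width: 0.0117
```

```bash
python3 -m jog '[[-1,[0.4,0,0],[0,0,0]],[-1,[0.8,0,0],[0,0,0]],[-1,[1.2,0,0],[0,0,0]],[-1,[1.6,0,0],[0,0,0]],[-1,[2,0,0],[0,0,0]],[-1,[2.3,0,0],[0,0,0]],[-1,[2.6,0,0],[0,0,0]],[-1,[3,0,0],[0,0,0]],[-1,[3,0,0],[0,0,0]],[-1,[3,0,0],[0,0,0]]]'
```

```text
clock: 8.63
tcp_pos: [0.5724, -0.0735, 0.0915]
tcp_rot: [-3.141, -0.031, -0.002]
ft_force: [0.5, -0.1, -2.3]
gripper_width: 0.0117
```

```bash
python3 -m jog '[[-1,[0.4,0,0],[0,0,0]],[-1,[0.8,0,0],[0,0,0]],[-1,[1.2,0,0],[0,0,0]],[-1,[1.6,0,0],[0,0,0]],[-1,[2,0,0],[0,0,0]],[-1,[2.3,0,0],[0,0,0]],[-1,[2.6,0,0],[0,0,0]],[-1,[3,0,0],[0,0,0]],[-1,[3,0,0],[0,0,0]],[-1,[3,0,0],[0,0,0]]]'
```

```text
clock: 9.47
tcp_pos: [0.5754, -0.0734, 0.0915]
tcp_rot: [3.141, 0.031, 0.002]
ft_force: [0.0, -0.4, -2.6]
gripper_width: 0.0117
```

```bash
python3 -m jog '[[-1,[0.3,0,0],[0,0,0]],[-1,[0.6,0,0],[0,0,0]],[-1,[0.9,0,0],[0,0,0]],[-1,[1.2,0,0],[0,0,0]],[-1,[1.5,0,0],[0,0,0]],[-1,[1.8,0,0],[0,0,0]],[-1,[2.1,0,0],[0,0,0]],[-1,[2.4,0,0],[0,0,0]],[-1,[2.4,0,0],[0,0,0]],[-1,[2.4,0,0],[0,0,0]]]';python3 - <<'E'
from h import *
def cr(im,x,y,w,h,k):
    o=cv2.resize(im[y:y+h,x:x+w,::-1],None,fx=k,fy=k,interpolation=cv2.INTER_CUBIC)
    for i in range(0,w,10):
        cv2.line(o,(i*k,0),(i*k,8),(0,255,255),1); cv2.putText(o,str(x+i),(i*k,18),0,.35,(0,255,255),1)
    for i in range(0,h,10):
        cv2.line(o,(0,i*k),(8,i*k),(0,255,255),1); cv2.putText(o,str(y+i),(9,i*k+4),0,.35,(0,255,255),1)
    return np.clip(o*1.5,0,255).astype(np.uint8)
t=cap("top");s=cap("scene")
cv2.imwrite("pics/n2.png",np.hstack([cr(t["image"],335,150,50,75,8),cr(s["image"],315,235,50,75,8)]))
E
```

```text
clock: 10.3
tcp_pos: [0.5779, -0.0733, 0.0915]
tcp_rot: [3.141, 0.031, 0.002]
ft_force: [0.4, -0.1, -2.4]
gripper_width: 0.0119
```

View pics/n2.png

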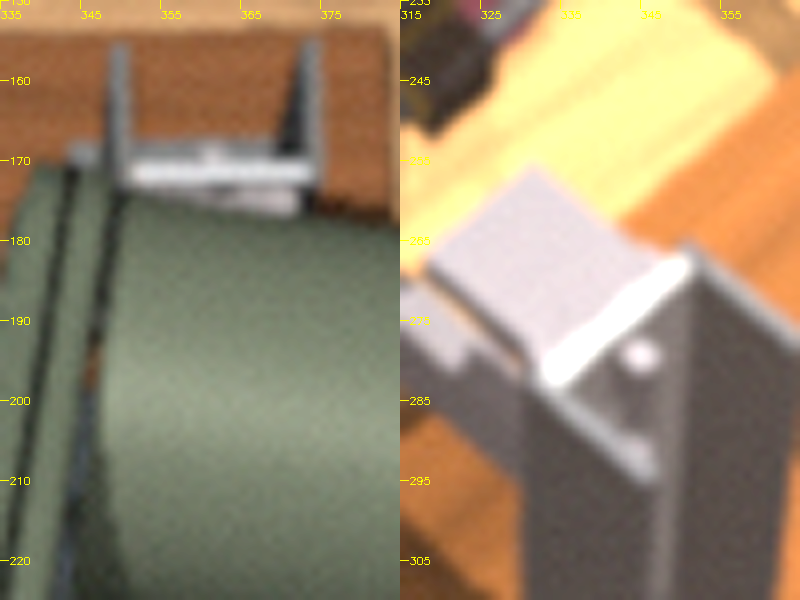

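The tabs show behind the strip: the upper one at scene (345,279), the lower near (344,291), and in the top view at (361,169). Creep on until the plate touches.

```bash
python3 -m jog '[[-1,[0.2,0,0],[0,0,0]],[-1,[0.4,0,0],[0,0,0]],[-1,[0.6,0,0],[0,0,0]],[-1,[0.8,0,0],[0,0,0]],[-1,[1,0,0],[0,0,0]],[-1,[1.2,0,0],[0,0,0]],[-1,[1.4,0,0],[0,0,0]],[-1,[1.5,0,0],[0,0,0]],[-1,[1.5,0,0],[0,0,0]],[-1,[1.5,0,0],[0,0,0]]]'; python3 -m jog '[[-1,[0.2,0,0],[0,0,0]],[-1,[0.4,0,0],[0,0,0]],[-1,[0.6,0,0],[0,0,0]],[-1,[0.8,0,0],[0,0,0]],[-1,[1,0,0],[0,0,0]],[-1,[1,0,0],[0,0,0]],[-1,[1,0,0],[0,0,0]],[-1,[1,0,0],[0,0,0]],[-1,[1,0,0],[0,0,0]],[-1,[1,0,0],[0,0,0]]]'
```

```text
clock: 11.23
tcp_pos: [0.5786, -0.0733, 0.0914]
tcp_rot: [-3.141, -0.031, 0.0]
ft_force: [-5.0, -1.4, -1.9]
gripper_width: 0.0115
clock: 12.07
tcp_pos: [0.5786, -0.0733, 0.0914]
tcp_rot: [-3.141, -0.031, 0.003]
ft_force: [-6.5, -0.7, 1.5]
gripper_width: 0.0116
```

```bash
python3 -m jog '[[-1,[-0.4,0,0.7],[0,0,0]],[-1,[-0.4,0,1.4],[0,0,0]],[-1,[-0.4,0,2.1],[0,0,0]],[-1,[-0.4,0,2.8],[0,0,0]],[-1,[-0.4,0,3.5],[0,0,0]],[-1,[-0.4,0,4.2],[0,0,0]],[-1,[-0.4,0,4.9],[0,0,0]],[-1,[-0.4,0,5.6],[0,0,0]],[-1,[-0.4,0,6.3],[0,0,0]],[-1,[-0.4,0,6.5],[0,0,0]]]'; python3 -m jog '[[-1,[0,0,0.2],[0,0,0]],[-1,[0,0,0.4],[0,0,0]],[-1,[0,0,0.6],[0,0,0]],[-1,[0,0,0.8],[0,0,0]],[-1,[0,0,1],[0,0,0]],[-1,[0,0,1.2],[0,0,0]],[-1,[0,0,1.4],[0,0,0]],[-1,[0,0,1.6],[0,0,0]],[-1,[0,0,1.8],[0,0,0]],[-1,[0,0,1.8],[0,0,0]]]'
```

```text
clock: 12.9
tcp_pos: [0.5783, -0.0733, 0.0847]
tcp_rot: [-3.141, -0.031, 0.003]
ft_force: [-0.9, -1.2, -2.2]
gripper_width: 0.0116
clock: 13.73
tcp_pos: [0.5785, -0.0734, 0.0831]
tcp_rot: [3.141, 0.031, -0.002]
ft_force: [-3.3, 0.1, 3.6]
gripper_width: 0.0116
```

```bash
python3 -m jog '[[-1,[-0.2,0,0.2],[0,0,0]],[-1,[-0.2,0,0.4],[0,0,0]],[-1,[-0.2,0,0.4],[0,0,0]],[-0.85,[-0.2,0,0.4],[0,0,0]],[-0.75,[-0.2,0,0.4],[0,0,0]],[-0.5,[-0.2,0,0.4],[0,0,0]],[-0.2,[-0.2,0,0.4],[0,0,0]],[0,[-0.2,0,0.4],[0,0,0]],[0,[-0.2,0,0.4],[0,0,0]],[0,[-0.2,0,0.4],[0,0,0]]]'
python3 - <<'E'
from h import *
def cr(im,x,y,w,h,k):
    o=cv2.resize(im[y:y+h,x:x+w,::-1],None,fx=k,fy=k,interpolation=cv2.INTER_CUBIC)
    return np.clip(o*1.5,0,255).astype(np.uint8)
t=cap("top");s=cap("scene")
cv2.imwrite("pics/n3.png",np.hstack([cr(t["image"],335,150,50,75,8),cr(s["image"],315,235,50,75,8)]))
E
```

```text
clock: 14.57
tcp_pos: [0.5785, -0.0734, 0.0825]
tcp_rot: [3.141, 0.031, -0.002]
ft_force: [0.0, 0.2, 0.0]
gripper_width: 0.0424
```

View pics/n3.png

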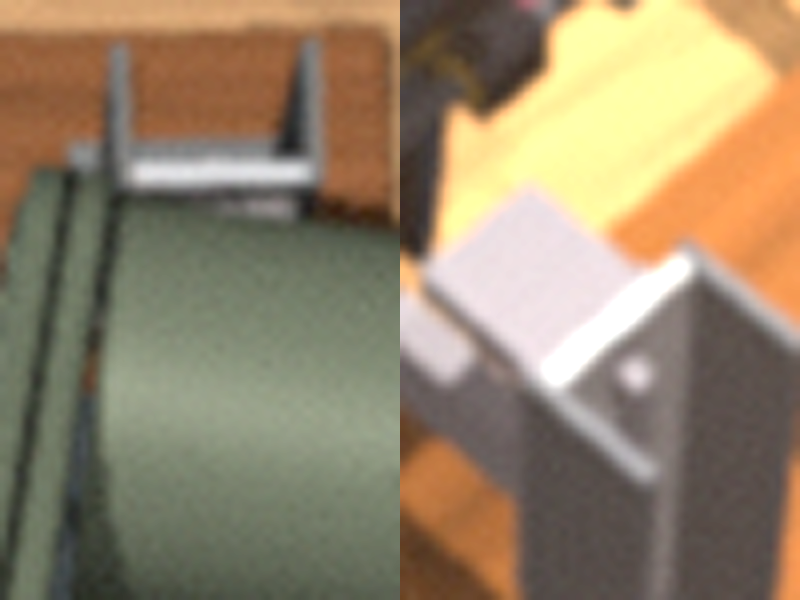

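The bracket hangs on the ramp with both tabs in: the ledge is at crop (530,270) against the strip, and the tab is visible behind it at (635,375). Retreat upward, shut the fingers and move over the ledge.

```bash
python3 -m jog '[[0,[0,0,-10],[0,0,0]],[0,[0,0,-30],[0,0,0]],[0,[0,0,-55],[0,0,0]],[0,[0,0,-85],[0,0,0]],[0,[0,0,-115],[0,0,0]],[-1,[0,0,-127],[0,0,0]],[-1,[20,0,-127],[0,0,0]],[-1,[45,0,-127],[0,0,0]],[-1,[65,0,-127],[0,0,0]],[-1,[75,0,-127],[0,0,0]]]' 40; python3 -c "
from h import *
goal((.6535,-.072,.179),.0195)"
```

```text
clock: 15.5
tcp_pos: [0.6557, -0.0718, 0.2103]
tcp_rot: [3.141, 0.032, 0.002]
ft_force: [0.5, 0.3, -0.3]
gripper_width: 0.0151
t 15.5 tcp [655.7 -71.8 210.3] yaw 0.0201 F [ 0.5  0.3 -0.3] w 15.1
shift [-2.2  0.1 31.3] turn [ 0.01 -0.08  0.04]
```

```bash
python3 -m jog '[[-1,[-2,0,5],[0,0,0]],[-1,[-2,0,10],[0,0,0]],[-1,[-2,0,15],[0,0,0]],[-1,[-2,0,20],[0,0,0]],[-1,[-2,0,25],[0,0,0]],[-1,[-2,0,29],[0,0,0]],[-1,[-2,0,31],[0,0,0]],[-1,[-2,0,31],[0,0,0]],[-1,[-2,0,31],[0,0,0]],[-1,[-2,0,31],[0,0,0]]]'; python3 -m jog '[[-1,[0,0,0.5],[0,0,0]],[-1,[0,0,1],[0,0,0]],[-1,[0,0,1.5],[0,0,0]],[-1,[0,0,2],[0,0,0]],[-1,[0,0,2.5],[0,0,0]],[-1,[0,0,3],[0,0,0]],[-1,[0,0,3.5],[0,0,0]],[-1,[0,0,4],[0,0,0]],[-1,[0,0,4],[0,0,0]],[-1,[0,0,4],[0,0,0]]]'
```

```text
clock: 16.33
tcp_pos: [0.6539, -0.0719, 0.1796]
tcp_rot: [3.141, 0.032, 0.003]
ft_force: [0.7, 0.5, 0.1]
gripper_width: 0.0004
clock: 17.17
tcp_pos: [0.6539, -0.0719, 0.1756]
tcp_rot: [3.141, 0.032, 0.003]
ft_force: [-0.7, -0.0, -0.2]
gripper_width: 0.0002
```

```bash
python3 -m jog '[[-1,[0,0,0.3],[0,0,0]],[-1,[0,0,0.6],[0,0,0]],[-1,[0,0,0.9],[0,0,0]],[-1,[0,0,1.2],[0,0,0]],[-1,[0,0,1.5],[0,0,0]],[-1,[0,0,1.8],[0,0,0]],[-1,[0,0,2.1],[0,0,0]],[-1,[0,0,2.4],[0,0,0]],[-1,[0,0,2.7],[0,0,0]],[-1,[0,0,2.7],[0,0,0]]]'; python3 -m jog '[[-1,[0,0,0.3],[0,0,0]],[-1,[0,0,0.6],[0,0,0]],[-1,[0,0,0.9],[0,0,0]],[-1,[0,0,1.2],[0,0,0]],[-1,[0,0,1.5],[0,0,0]],[-1,[0,0,1.8],[0,0,0]],[-1,[0,0,2.1],[0,0,0]],[-1,[0,0,2.4],[0,0,0]],[-1,[0,0,2.7],[0,0,0]],[-1,[0,0,2.7],[0,0,0]]]'
```

```text
clock: 18.0
tcp_pos: [0.654, -0.0719, 0.173]
tcp_rot: [3.141, 0.032, 0.003]
ft_force: [-0.8, -0.4, 4.8]
gripper_width: 0.0006
clock: 18.83
tcp_pos: [0.654, -0.072, 0.1706]
tcp_rot: [3.141, 0.032, 0.004]
ft_force: [-2.2, -0.3, 5.2]
gripper_width: 0.0007
```

Contact at 5 N and the bracket is sliding down. Carry on.

```bash
for i in 1 2; do :; done; python3 -m jog '[[-1,[0,0,0.4],[0,0,0]],[-1,[0,0,0.8],[0,0,0]],[-1,[0,0,1.2],[0,0,0]],[-1,[0,0,1.6],[0,0,0]],[-1,[0,0,2],[0,0,0]],[-1,[0,0,2.4],[0,0,0]],[-1,[0,0,2.8],[0,0,0]],[-1,[0,0,3],[0,0,0]],[-1,[0,0,3],[0,0,0]],[-1,[0,0,3],[0,0,0]]]'; python3 -m jog '[[-1,[0,0,0.4],[0,0,0]],[-1,[0,0,0.8],[0,0,0]],[-1,[0,0,1.2],[0,0,0]],[-1,[0,0,1.6],[0,0,0]],[-1,[0,0,2],[0,0,0]],[-1,[0,0,2.4],[0,0,0]],[-1,[0,0,2.8],[0,0,0]],[-1,[0,0,3],[0,0,0]],[-1,[0,0,3],[0,0,0]],[-1,[0,0,3],[0,0,0]]]'
```

```text
clock: 19.67
tcp_pos: [0.654, -0.072, 0.1688]
tcp_rot: [3.141, 0.032, 0.005]
ft_force: [-3.2, 0.1, 10.6]
gripper_width: 0.0002
clock: 20.5
tcp_pos: [0.6541, -0.072, 0.1655]
tcp_rot: [3.141, 0.032, 0.005]
ft_force: [-0.2, 0.3, 0.3]
gripper_width: 0.0002
```

```bash
python3 -m jog '[[-1,[0,0,0.3],[0,0,0]],[-1,[0,0,0.6],[0,0,0]],[-1,[0,0,0.9],[0,0,0]],[-1,[0,0,1.2],[0,0,0]],[-1,[0,0,1.5],[0,0,0]],[-1,[0,0,1.8],[0,0,0]],[-1,[0,0,2],[0,0,0]],[-1,[0,0,2],[0,0,0]],[-1,[0,0,2],[0,0,0]],[-1,[0,0,2],[0,0,0]]]'; python3 -m jog '[[-1,[0,0,0.3],[0,0,0]],[-1,[0,0,0.6],[0,0,0]],[-1,[0,0,0.9],[0,0,0]],[-1,[0,0,1.2],[0,0,0]],[-1,[0,0,1.5],[0,0,0]],[-1,[0,0,1.8],[0,0,0]],[-1,[0,0,2],[0,0,0]],[-1,[0,0,2],[0,0,0]],[-1,[0,0,2],[0,0,0]],[-1,[0,0,2],[0,0,0]]]'
```

```text
clock: 21.33
tcp_pos: [0.6541, -0.072, 0.1634]
tcp_rot: [3.141, 0.031, 0.005]
ft_force: [1.0, 0.4, 0.2]
gripper_width: 0.0006
clock: 22.17
tcp_pos: [0.6541, -0.072, 0.1617]
tcp_rot: [3.141, 0.032, 0.005]
ft_force: [-0.9, 0.8, 3.0]
gripper_width: 0.0006
```

```bash
python3 -m jog '[[-1,[0,0,0.2],[0,0,0]],[-1,[0,0,0.4],[0,0,0]],[-1,[0,0,0.6],[0,0,0]],[-1,[0,0,0.8],[0,0,0]],[-1,[0,0,0.9],[0,0,0]],[-1,[0,0,0.9],[0,0,0]],[-1,[0,0,0.9],[0,0,0]],[-1,[0,0,0.9],[0,0,0]],[-1,[0,0,0.9],[0,0,0]],[-1,[0,0,0.9],[0,0,0]]]'; python3 -m jog '[[-1,[0,0,0.2],[0,0,0]],[-1,[0,0,0.4],[0,0,0]],[-1,[0,0,0.6],[0,0,0]],[-1,[0,0,0.8],[0,0,0]],[-1,[0,0,0.9],[0,0,0]],[-1,[0,0,0.9],[0,0,0]],[-1,[0,0,0.9],[0,0,0]],[-1,[0,0,0.9],[0,0,0]],[-1,[0,0,0.9],[0,0,0]],[-1,[0,0,0.9],[0,0,0]]]'
```

```text
clock: 23.0
tcp_pos: [0.6541, -0.072, 0.1616]
tcp_rot: [3.141, 0.032, 0.006]
ft_force: [-1.6, 0.4, 7.0]
gripper_width: 0.0005
clock: 23.83
tcp_pos: [0.6541, -0.072, 0.1616]
tcp_rot: [3.141, 0.032, 0.007]
ft_force: [-1.9, -0.0, 7.2]
gripper_width: 0.0004
```

```bash
python3 -m jog '[[-1,[0,0,0.4],[0,0,0]],[-1,[0,0,0.8],[0,0,0]],[-1,[0,0,1.2],[0,0,0]],[-1,[0,0,1.6],[0,0,0]],[-1,[0,0,1.8],[0,0,0]],[-1,[0,0,1.8],[0,0,0]],[-1,[0,0,1.8],[0,0,0]],[-1,[0,0,1.8],[0,0,0]],[-1,[0,0,1.8],[0,0,0]],[-1,[0,0,1.8],[0,0,0]]]'; python3 -m jog '[[-1,[0,0,-1],[0,0,0]],[-1,[0,0,-4],[0,0,0]],[-1,[0,0,-10],[0,0,0]],[-1,[0,0,-20],[0,0,0]],[-1,[0,0,-40],[0,0,0]],[-1,[-20,0,-65],[0,0,0]],[-1,[-50,0,-80],[0,0,0]],[-1,[-90,0,-100],[0,0,0]],[-1,[-130,0,-110],[0,0,0]],[-1,[-170,0,-110],[0,0,0]]]';  python3 -m jog '[[-1,[-40,20,0],[0,0,0]],[-1,[-80,40,0],[0,0,0]],[-1,[-110,60,0],[0,0,0]],[-1,[-130,80,0],[0,0,0]],[-1,[-130,110,0],[0,0,0]],[-1,[-130,140,0],[0,0,0]],[-1,[-130,170,0],[0,0,0]],[-1,[-130,190,0],[0,0,0]],[-1,[-130,190,0],[0,0,0]],[-1,[-130,190,0],[0,0,0]]]'
python3 - <<'E'
from h import *
def cr(im,x,y,w,h,k):
    o=cv2.resize(im[y:y+h,x:x+w,::-1],None,fx=k,fy=k,interpolation=cv2.INTER_CUBIC)
    return np.clip(o*1.5,0,255).astype(np.uint8)
t=cap("top");s=cap("scene")
cv2.imwrite("pics/n4.png",np.vstack([cr(t["image"],240,150,150,58,5),cr(s["image"],310,200,150,60,5)[:300]]))
c=get_state();print(c["clock"],c["ft_force"])
b=cv2.moments((t["image"][165:205,295:330].min(2)>130).astype(np.uint8));print("jar",295+b['m10']/b['m00'],165+b['m01']/b['m00'])
E
```

```text
clock: 24.67
tcp_pos: [0.6541, -0.072, 0.1615]
tcp_rot: [3.141, 0.032, 0.008]
ft_force: [-3.5, 0.5, 11.3]
gripper_width: 0.0005
clock: 25.5
tcp_pos: [0.4844, -0.0755, 0.2733]
tcp_rot: [3.139, 0.032, 0.017]
ft_force: [0.2, -0.1, -0.1]
gripper_width: 0.0004
clock: 26.33
tcp_pos: [0.3583, -0.2686, 0.2725]
tcp_rot: [3.14, 0.029, 0.017]
ft_force: [0.1, 1.3, -0.5]
gripper_width: 0.0001
26.4333 [0.20577695 0.62095413 0.67536055]
jar 311.7733333333333 184.1688888888889
```

View pics/n4.png

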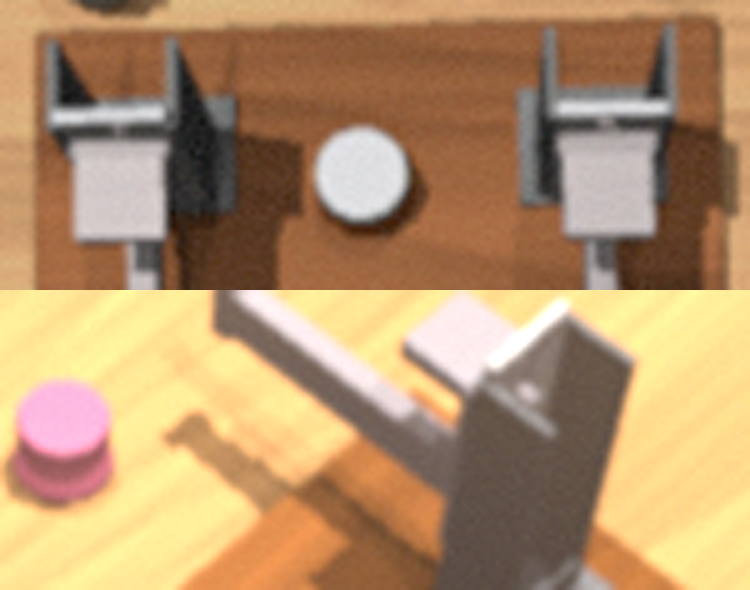

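The new bracket (top crop (608,185)) sits against its strip just as the locked twin does (120,185). The jar has not moved. The arm touches nothing, so I'm handing in.

```bash
python3 -c "
from cell import close_job; print(close_job())"
```

```text
the job is handed in; nothing more can be done
None
```

I gripped the bracket by its arm and fed both tabs into the slots of the right-hand (empty) upright. I let it down onto the button's ramp, then pressed the ledge with shut fingers until it stopped. The job was handed in at about 26.5 s of the 72 s allowed.

- **Finding the slots:** both tabs went in on the first try with no side force. Pictures showed them behind the strip, and the back plate touched the upright with 6.5 N on the wrist sensor.
- **Pressing home:** the force rose to about 10.6 N, then fell to about 0 as the button was passed. The bracket then stopped hard at 11.3 N. By arm position it ended about 22.4 mm below where the tabs entered, against the 22 to 25 mm expected.
- **After letting go:** the last pictures show the bracket sitting like its locked twin. The jar moved less than 0.2 pixels, and the arm touches nothing.

No check failed. Two camera estimates disagreed by about 4 mm in height, which I corrected using points of known height. I could not read the button directly, so the lock is judged from the force drop, the hard stop and the pictures.

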